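# Probe two awards on their engraving rests

### The arm

A 6-joint arm with a two-finger parallel gripper is mounted at the origin on the work surface. World frame = base frame: x ahead of the robot, y to its left, z up, the work surface at z = 0. Lengths are in m, angles in rad, forces in N, time in s.
With the tool pointing down it reaches from about 0.425 to 0.95 m from the base axis. Payload 3.5 kg.
Tool frame: the origin (TCP) lies at the very end of the fingers, on their centre line; the grasp point (between the pads) lies 19 mm behind it; z points along the fingers, y is the line along which they close (so a half turn about z gives the same grasp; the last joint's range is limited). The gripper opens to 85 mm and grips with 20 to 120 N. Pads are 22 mm wide; open, the fingers measure 114 mm over their backs; the gripper's body (76 mm by 85 mm) begins 54 mm behind the grasp point. The pads swing forward as they close: fully open they stand 13 mm farther back than shut.
Start: joints at [-0.15, 0.286, 1.577, -0, 1.279, -0.15], TCP at [0.675, 0, 0.231] pointing down, gripper open.
Joint ranges: [-2.77, 2.77], [-0.9, 2.22], [0.21, 2.48], [-1.53, 4.67], [0.24, 2.81], [-2.84, 2.84]. Speed limits (rad/s): [2.79, 2.79, 3.14, 3.14, 3.14, 3.14].

### API

Orientations are given as a unit quaternion [x, y, z, w].
In Python, from plant import ctrl, workorder, read_camera gives the robot as it stands (ctrl), with the cameras as plain functions and the job (workorder).
- The arm moves only by the shell command python3 inch.py 'ROWS' [FORCE]. ROWS is a JSON list that holds a single list of rows (three levels of brackets), with 1 to 10 rows, each of 7 numbers: dx, dy, dz in a scale on which 1.0 is 1 m, then a rotation vector rx, ry, rz in shares of 360 degrees (1.0 is 360 degrees), then the opening from 0.0 (shut) to 1.0 (fully open); each row is the pose to reach, as a shift and turn from the pose commanded when the command began, along the tool's axes at that moment; what a row does not reach only later rows make up. A row lasts 1/8 s, in which the tool goes at most 0.0625 m and 0.188 rad, less where a joint would pass 70% of its speed; a pose out of reach is approached as far as the arm can. The fingers move at their own pace and stop on an object; FORCE is the grip in N (left out, the last holds). Time passes only in rows, so rows that do not move let the fingers close. It prints the time, the measured TCP pose, the force, the opening and the grip force at its end. Shift and turn numbers lie between -1 and 1, and a call with a number outside is refused. Input that does not fit is refused with a message, and nothing moves.
- ctrl.get_state(): the state, without advancing time (a new reading comes with each control period).
- read_camera(name): name is "scene" or "side" or "wrist"; returns a dict with "pixels" (384x512x3 uint8, red, green, blue), "camera_matrix" (3x3 intrinsics, pixels), "dist_coeffs" ([k1, k2, p1, p2, k3] as OpenCV has them; the pictures are not rectified), "xyz" and "orientation" of the camera in the world. Camera axes: x right, y down, z forward; pixel columns grow to the right and rows downward; lengths in m; the calibration is good to about 2 mm. A picture is of the moment at which its call begins. There is no depth.
- workorder.sign_off(): hands the job in; it is judged then, once.
The state is a dict: "time": time; "qpos": joint angles; "dq": joint speeds; "joint_efforts": joint torques, N m; "eef_pos": TCP position; "tcp_rot": TCP orientation; "contact_force": force on the tool from outside, world axes, zero at the start; "wrist_torque": the same for the moment, N m; "opening": opening from 0.0 (shut) to 1.0 (fully open); "finger_force": force on a finger pad.
Only numpy, scipy, OpenCV 4.12 (cv2) and the standard library are available. Lean on these libraries where they do the work, as an engineer would, in place of code of your own. Each camera call takes 0.05 s, during which the arm holds its last target. There are 200 camera calls.

### The job

Take the touch probe from its stand, zero it with a light upright touch on the top of the tool setter, then touch its tip lightly and squarely onto the ringed mark of the drop-shaped acrylic award, and after that onto the ringed mark of the wooden plaque, resting a moment on each. Then hang the probe back in its stand and let go, without pressing hard on anything, pushing the rests or the setter with the robot itself, or disturbing the things lying about.

Things in the scene. Friction and masses are not known exactly. Their poses are not given: they have to be found in the camera images.
- probe: loose touch probe, about 120 g, hanging upright in its stand. Origin at the very tip, z along the probe from tip to handle. From the tip: ball 6 mm across, thin steel stylus 6 mm thick to 30 mm, shank 12 mm thick from 30 to 80 mm, round flange 34 mm across from 80 to 86 mm, black square handle 22 x 22 mm (flats across its x and y) from 86 to 150 mm.
- probe_tip (a point): the tip of the probe (its origin), same axes as the probe
- stand: aluminium probe stand, fixed: foot 90 x 70 x 8 mm, two upright cheeks 60 mm long in x at its +y and -y sides, top plate 60 x 60 x 12 mm with a through hole 20 mm across at its centre, open below. The probe hangs in the hole by its flange. Origin on the bench under the hole. The stand and the tool setter may be in each other's place.
- stand_top (a point): centre of the stand's hole at its upper face, 100 mm above the bench; with the probe home the flange lies flat on this face and the tip is 80 mm below this point
- setter: tool setter, fixed: round steel puck 56 mm across and 35 mm high on a foot 72 mm across, with a sprung flat round top 24 mm across. Origin on the bench at its axis, z up.
- setter_top (a point): centre of the setter's sprung top, 50 mm above the bench. The top gives by 2.5 N/mm (8 mm travel, then solid). A reading counts when the tip rests there with 1.5 to 9 N for 0.3 s; over 18 N does damage. The tip must be within 8 mm of the centre in x and in y, the probe within 12 degrees of upright.
- rest_drop: sloping rest, fixed: grey base plate 150 x 150 x 10 mm (its centre 5 mm in +x of the origin) carrying an inclined bed plate, low at the rest's -x side, with the drop-shaped acrylic award on it, under a lamp bar. Origin: on the bench under the bed plate's centre, z up. Either rest may be the left or the right one.
- bed_drop: bed plate 105 x 120 x 8 mm, sloping 32 degrees; origin at the centre of its upper face, 50 mm above the bench; z is its normal and the award's, y level, x up the slope. On a platen over it lies the drop-shaped award (pale blue acrylic, 80 mm disc with a pointed corner, 18 mm thick). How far that is raised is unknown: the award's face is 36 to 50 mm above the bed along z; find it by touch.
- drop_line (a point): point on the bed straight below (along -z) the ring, 14 mm across, engraved at the middle of the drop-shaped acrylic award; axes as the bed's. The award gives by 2.5 N/mm (8 mm travel, then solid). A reading counts when the tip rests there with 1.5 to 9 N for 0.3 s; over 18 N does damage. The tip must be within 6 mm of the ring's centre in x and in y, the probe within 12 degrees of z.
- drop_lamp (a point): centre of the lamp bar over the drop-shaped acrylic award: a bar 18 mm thick, 144 mm long along the rest's y, 202 mm above the bench and 11 mm in -x of the rest's origin, almost straight above the ring, so that an upright probe cannot reach it. Its two posts stand 72 mm either side, at the back (70 mm in +x of the origin), bent forward at the top.
- rest_plaque: sloping rest, fixed: grey base plate 150 x 150 x 10 mm (its centre 5 mm in +x of the origin) carrying an inclined bed plate, low at the rest's -x side, with the wooden plaque on it, under a lamp bar. Origin: on the bench under the bed plate's centre, z up. Either rest may be the left or the right one.
- bed_plaque: bed plate 105 x 120 x 8 mm, sloping 32 degrees; origin at the centre of its upper face, 50 mm above the bench; z is its normal and the award's, y level, x up the slope. On a platen over it lies the plaque (dark wood, brass sheet, 88 x 104 x 18 mm). How far that is raised is unknown: the award's face is 36 to 50 mm above the bed along z; find it by touch.
- plaque_line (a point): point on the bed straight below (along -z) the ring, 14 mm across, engraved at the middle of the wooden plaque; axes as the bed's. The award gives by 2.5 N/mm (8 mm travel, then solid). A reading counts when the tip rests there with 1.5 to 9 N for 0.3 s; over 18 N does damage. The tip must be within 6 mm of the ring's centre in x and in y, the probe within 12 degrees of z.
- plaque_lamp (a point): centre of the lamp bar over the wooden plaque: a bar 18 mm thick, 144 mm long along the rest's y, 202 mm above the bench and 11 mm in -x of the rest's origin, almost straight above the ring, so that an upright probe cannot reach it. Its two posts stand 72 mm either side, at the back (70 mm in +x of the origin), bent forward at the top.
- spare_award: bystander, loose: drop-shaped acrylic award lying flat, 80 mm disc with a pointed corner, 22 mm thick; origin under the disc's centre
- plaque_box: bystander, loose: closed cardboard box 130 x 100 x 50 mm; origin under its centre
- bottle: bystander, loose: bottle 56 mm across, 170 mm tall; origin under its centre
- screwdriver: bystander, loose: screwdriver lying on the bench; origin under its middle

How it is judged:
On the way, in this order (a step that is already met when the one before it is completed fails the run):
1. the upright probe's tip rests lightly on the setter's top (1.5 to 9 N for 0.3 s, within 8 mm of the centre, within 12 degrees of upright) (contact force between probe and setter between 1.5 and 9 N and x of probe_tip in the frame of setter_top between -0.008 and 0.008 m and y of probe_tip in the frame of setter_top between -0.008 and 0.008 m and z of probe_tip in the frame of setter_top between -0.009 and 0.004 m and angle between the z axis of probe and the z axis of setter_top, either way round below 0.21 rad), for 0.3 s.
2. the probe's tip rests lightly and squarely on the drop award's ring (1.5 to 9 N for 0.3 s, within 6 mm, within 12 degrees of the face's normal) (contact force between probe and rest_drop between 1.5 and 9 N and x of probe_tip in the frame of drop_line between -0.006 and 0.006 m and y of probe_tip in the frame of drop_line between -0.006 and 0.006 m and z of probe_tip in the frame of drop_line between 0.027 and 0.053 m and angle between the z axis of probe and the z axis of drop_line, either way round below 0.21 rad), for 0.3 s.
3. the same on the plaque's ring (contact force between probe and rest_plaque between 1.5 and 9 N and x of probe_tip in the frame of plaque_line between -0.006 and 0.006 m and y of probe_tip in the frame of plaque_line between -0.006 and 0.006 m and z of probe_tip in the frame of plaque_line between 0.027 and 0.053 m and angle between the z axis of probe and the z axis of plaque_line, either way round below 0.21 rad), for 0.3 s.
At the end, for the whole second after the job is handed in: after the three touches in order the probe hangs released and still in its stand: tip within 9 mm of the hole's axis and 77 to 83 mm below the stand's upper face (flange on it), less than 4.5 degrees from upright, speed under 0.02 m/s, not touched by the fingers (horizontal distance between probe_tip and stand_top below 0.009 m and z of probe_tip in the frame of stand_top between -0.083 and -0.077 m and angle between probe's own z axis and vertical below 0.08 rad and linear speed of probe below 0.02 m/s and contact force between the fingers and probe below 0.1 N).
It fails at once if the probe presses on the tool setter or on any part of a rest (award, bed, lamp bar) with more than 18 N (contact force between probe and setter above 18 N or contact force between probe and rest_drop above 18 N or contact force between probe and rest_plaque above 18 N).
It fails at once if the robot itself pushes against a rest or the setter with more than 5 N (contact force between any of the fingers, the arm and setter above 5 N or contact force between any of the fingers, the arm and rest_drop above 5 N or contact force between any of the fingers, the arm and rest_plaque above 5 N).
It fails at once if a bystander (spare award, cardboard box, bottle, screwdriver) is shifted by more than 30 mm (distance of any of spare_award, plaque_box, bottle, screwdriver from where it was at the start of the episode above 0.03 m).
It also fails if it takes over 69 s, if anything falls off the work surface, if the arm or the gripper's body presses on something with over 40 N, if the wrist force passes 120 N, or if a joint passes its speed limit or range.

## Working session

There is one attempt and no reset: what is moved stays moved. The work goes in short steps, Python scripts to look and compute and a shell command to move; the robot and the scene stay as the last step left them, time stands still between calls to the robot, and variables do not carry over. Pictures are saved under pics/ and viewed, at most 10 in all, crops included, and the job is handed in when it is done.

```bash
ls; mkdir -p pics
python3 - <<'E'
from plant import ctrl, workorder, read_camera
import cv2
print(ctrl.get_state())
for n in ["scene","side","wrist"]:
    c=read_camera(n); cv2.imwrite(f"pics/{n}0.png",c["pixels"][:,:,::-1])
    print(n,c["camera_matrix"],c["dist_coeffs"],c["xyz"],c["orientation"])
E
```

```text
inch.py
pics
plant.py
{'time': 0.0, 'qpos': array([-1.49986537e-01,  2.87164010e-01,  1.57819361e+00,  4.91506679e-05,
        1.27859055e+00, -1.50004689e-01]), 'dq': array([-0.00019325,  0.00035363, -0.0003093 , -0.00126598, -0.0001483 ,
        0.00023443]), 'joint_efforts': array([-1.79628755e-04, -4.05981302e+01, -2.92628127e+01, -1.54224781e-04,
        5.81841552e-03,  3.74769741e-06]), 'eef_pos': array([6.74340026e-01, 1.50283519e-04, 2.29939285e-01]), 'tcp_rot': array([ 7.07104898e-01,  7.07107683e-01, -6.80069021e-04, -9.61862929e-04]), 'contact_force': array([-0.26502144, -0.3137305 , -0.45534653]), 'wrist_torque': array([ 0.0092787 , -0.00790732, -0.00046956]), 'finger_force': 0.0, 'opening': 1.00020885503449}
scene [[417.9714252    0.         255.040757  ]
 [  0.         417.9714252  185.82912982]
 [  0.           0.           1.        ]] [-0.07879354  0.          0.          0.          0.        ] [1.45062727 0.27849089 0.84125614] [ 0.53430316  0.722868   -0.35225301 -0.2605759 ]
side [[404.01703038   0.         254.54293343]
 [  0.         404.01703038 190.42918191]
 [  0.           0.           1.        ]] [-0.07394698  0.          0.          0.          0.        ] [ 0.48144504 -0.78544201  0.89056047] [ 0.91450052 -0.0680312   0.03340706 -0.39742235]
wrist [[328.27658564   0.         256.58021961]
 [  0.         328.27658564 193.48519805]
 [  0.           0.           1.        ]] [-0.07456177  0.          0.          0.          0.        ] [0.67521804 0.08027352 0.37240403] [ 9.87678472e-01  3.36943516e-04 -1.13707516e-03  1.56492267e-01]
```

View pics/scene0.png

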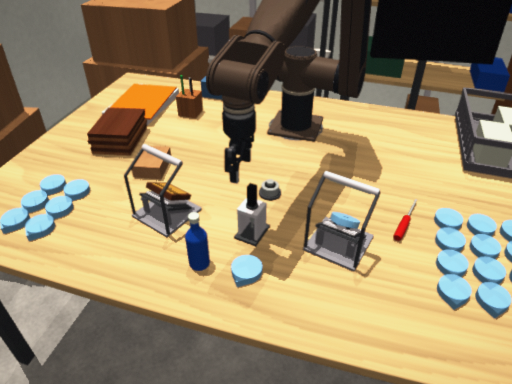

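View pics/side0.png

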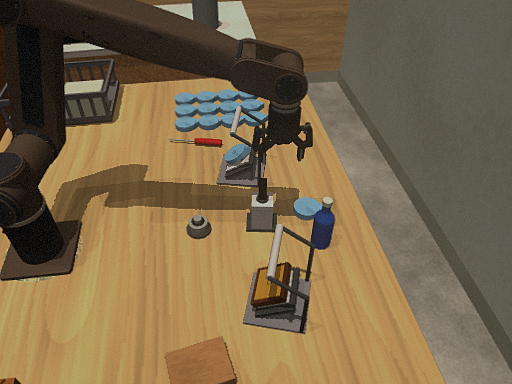

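The scene view shows the plaque rest at about (165,205), the drop rest at (340,230), the stand with the probe at (252,220), the setter at (270,188), the bottle at (198,245), the spare award at (246,268) and the screwdriver at (405,222). The side view shows the same things, with the stand at (262,212), setter (199,226), drop rest (242,160) and plaque rest (278,295). Next I'll take enlarged crops to get pixel positions.

Run:
```python
import cv2
a=cv2.imread("pics/scene0.png")[140:285,120:385]; cv2.imwrite("pics/sc.png",cv2.resize(a,None,fx=3,fy=3,interpolation=cv2.INTER_CUBIC))
a=cv2.imread("pics/side0.png")[100:335,165:340]
b=cv2.resize(a,None,fx=4,fy=4,interpolation=cv2.INTER_CUBIC)
c=cv2.hconcat([b[:480],b[460:940]]);c=cv2.resize(c[:,:],None,fx=.57,fy=.57) if 0 else b[:470]
import numpy as np
d=cv2.resize(a,None,fx=2.5,fy=2.5,interpolation=cv2.INTER_CUBIC);cv2.imwrite("pics/sd.png",d);print(d.shape)
```

```text
(588, 438, 3)
```

View pics/sc.png

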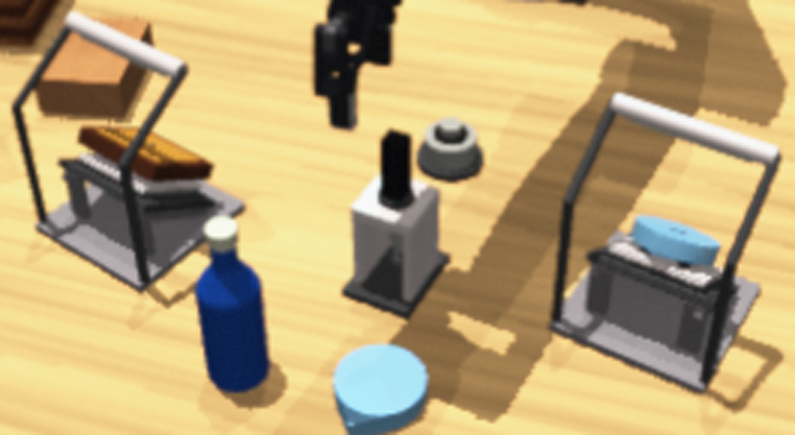

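View pics/sd.png

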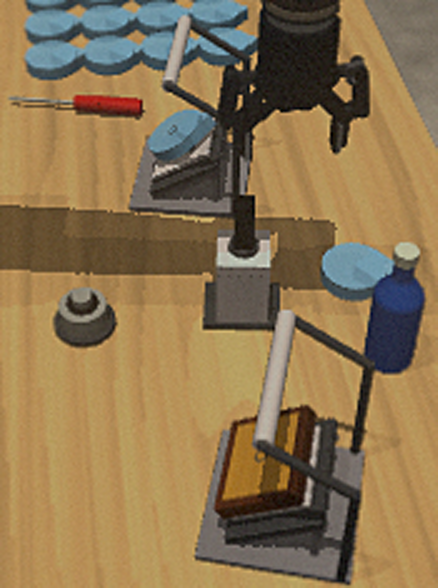

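The crops give these positions. In the scene crop (3x) the setter top is at (450,128), the probe handle top at (397,133), and the lamp ends at (72,18)/(183,70) for the plaque and (615,100)/(775,155) for the drop. In the side crop (2.5x) the setter top is at (82,297), the handle top at (246,197), and the lamp ends at (287,317)/(265,440) and (183,22)/(172,82). I'll triangulate these and fit the rest poses.

```bash
cat > h.py <<'E'
import numpy as np, cv2
from scipy.optimize import least_squares
from scipy.spatial.transform import Rotation as R
def proj(c,P):
    r=R.from_quat(c["orientation"]).inv(); t=-r.apply(c["xyz"])
    return cv2.projectPoints(np.atleast_2d(np.float64(P)),r.as_rotvec(),t,np.array(c["camera_matrix"]),np.array(c["dist_coeffs"]))[0][:,0]
def tri(obs,p0=(.7,0,.1)):  # [(cam,(u,v))]
    s=least_squares(lambda p:np.concatenate([proj(c,p)[0]-uv for c,uv in obs]),p0)
    return s.x,np.abs(s.fun).max()
def fit(obs,p0):  # obs [(cam,(u,v),(local xyz))] -> x,y,yaw
    def f(p):
        return np.concatenate([(proj(c,R.from_euler('z',p[2]).apply(L)+[p[0],p[1],0])[0]-uv) for c,uv,L in obs])
    s=least_squares(f,p0,loss='soft_l1'); return s.x,f(s.x).reshape(-1,2).round(1)
E
python3 - <<'E'
from h import *; from plant import ctrl, workorder, read_camera
S=read_camera("scene");D=read_camera("side")
s=lambda x,y:(120+(x+.5)/3-.5,140+(y+.5)/3-.5); d=lambda x,y:(165+(x+.5)/2.5-.5,100+(y+.5)/2.5-.5)
for n,a,b in [("setter",(450,128),(82,297)),("handletop",(397,133),(246,197)),("PL-",(72,18),(265,440)),("PL+",(183,70),(287,317)),("DL-",(615,100),(172,82)),("DL+",(775,155),(183,22))]:
    print(n,tri([(S,s(*a)),(D,d(*b))]))
pm=lambda y:(-.011,y,.202)
P=[(S,s(72,18),pm(-.072)),(S,s(183,70),pm(.072)),(D,d(265,440),pm(-.072)),(D,d(287,317),pm(.072)),
 (S,s(37,228),(.08,-.075,.01)),(S,s(145,290),(.08,.075,.005)),(S,s(243,207),(-.07,.075,.01)),
 (D,d(195,560),(-.07,-.075,.01)),(D,d(345,580),(.08,-.075,.005)),(D,d(365,450),(.08,.075,.01))]
print(fit(P,(.7,-.25,0)))
Q=[(S,s(615,100),pm(-.072)),(S,s(775,155),pm(.072)),(D,d(172,82),pm(-.072)),(D,d(183,22),pm(.072)),
 (S,s(555,325),(.08,-.075,.01)),(S,s(705,390),(.08,.075,.005)),(S,s(758,290),(-.07,.075,.01)),(D,d(130,208),(-.07,-.075,.01))]
print(fit(Q,(.7,.2,0)))
for w in (0,1):
  f=lambda x,y,z:(x,y,z) if not w else (y,-x,z)
  hx,hy=(.045,.035) if not w else (.035,.045)
  T=[(S,s(345,293),(hx,-hy,.004)),(S,s(408,315),(hx,hy,.004)),(S,s(447,257),(-hx,hy,.008)),(S,s(352,212),(.03,-.03,.1)),(S,s(410,222),(.03,.03,.1)),(S,s(440,185),(-.03,.03,.1)),
   (D,d(205,328),(-hx,-hy,.004)),(D,d(277,328),(hx,-hy,.004)),(D,d(217,265),(-.03,-.03,.1)),(D,d(270,266),(.03,-.03,.1)),(S,s(397,133),(0,0,.17)),(D,d(246,197),(0,0,.17))]
  print(fit(T,(.75,0,0)))
E
```

```text
setter (array([0.44520724, 0.01834766, 0.04389093]), np.float64(0.028383581720902384))
handletop (array([0.63160957, 0.01822337, 0.17416444]), np.float64(0.36520873540979437))
PL- (array([ 0.5909164 , -0.31571854,  0.20584761]), np.float64(0.2725322605006397))
PL+ (array([ 0.63500341, -0.18152619,  0.20154493]), np.float64(0.7248816908147546))
DL- (array([0.57287982, 0.19584281, 0.20703491]), np.float64(0.3241403721962115))
DL+ (array([0.60260528, 0.33402403, 0.20217871]), np.float64(0.30859600851104574))
(array([ 0.62331137, -0.25155944, -0.32229446]), array([[-0.1,  1.1],
       [-0.3,  0.6],
       [-0.6,  1.3],
       [-0.4, -1.2],
       [-1.3, -1.4],
       [-1.4, -0. ],
       [ 0.8, -1.9],
       [-0. , -2.7],
       [ 2.6,  0.3],
       [-0.5, -1.3]]))
(array([ 0.5978138 ,  0.26245059, -0.22448606]), array([[-0.8,  1.4],
       [ 0.2,  0.5],
       [-0.8,  1.4],
       [-0.1, -0.4],
       [-1.9,  0.1],
       [ 0.3,  0.6],
       [ 0.6, -2.8],
       [-0.3, -0.8]]))
(array([ 0.62996538,  0.01698625, -0.14068168]), array([[-1.1,  0. ],
       [ 0.5,  0.4],
       [ 0.6, -1.7],
       [-0.4, -1.4],
       [ 0.5,  1.7],
       [-0.2,  0.7],
       [-0.8, -0.5],
       [ 1.3, -0.6],
       [-0.4,  0.2],
       [ 0.1, -0.2],
       [-0.6,  1.1],
       [-0.9,  1.2]]))
(array([ 0.63064644,  0.01788722, -0.11737117]), array([[-2.3, -2.8],
       [ 5.9, -0.8],
       [ 2.5,  1.4],
       [-0. , -0.9],
       [ 1.1,  1.8],
       [-0.1,  0.7],
       [ 3.2,  2.1],
       [-1.5,  1.5],
       [ 0. ,  0.1],
       [ 0.5, -0.7],
       [-0.4,  1.4],
       [-0.7,  0.9]]))
```

Run:
```python
import cv2
a=cv2.imread("pics/wrist0.png"); cv2.imwrite("pics/w0.png",cv2.resize(a,None,fx=1.5,fy=1.5,interpolation=cv2.INTER_CUBIC))
```

```text
(no output)
```

View pics/w0.png

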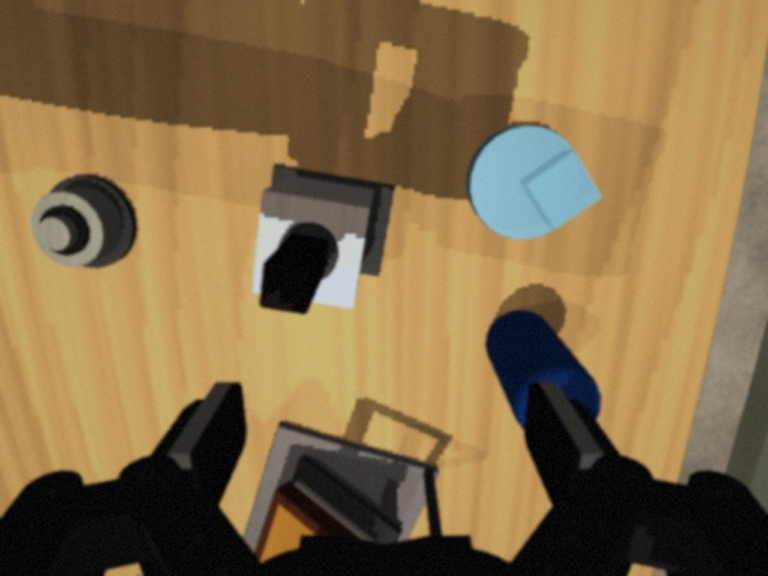

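The wrist view (1.5x) shows the setter top at (55,232), the handle top centred near (287,288) with its edges turned about the same as the stand (-0.13 rad), and the stand plate's front corners at (254,291) and (354,307). The bottle is to the right at (545,360), clear of the fingers.

Run:
```python
from h import *; from plant import ctrl, workorder, read_camera
S=read_camera("scene");D=read_camera("side");W=read_camera("wrist")
s=lambda x,y:(120+(x+.5)/3-.5,140+(y+.5)/3-.5); d=lambda x,y:(165+(x+.5)/2.5-.5,100+(y+.5)/2.5-.5); w=lambda x,y:((x+.5)/1.5-.5,(y+.5)/1.5-.5)
for n,a,b,c in [("setter",(450,128),(82,297),(55,232)),("handletop",(397,133),(246,197),(286,288))]:
    print(n,tri([(S,s(*a)),(D,d(*b)),(W,w(*c))]))
    z={"setter":.05,"handletop":.17}[n]
    for C,uv in ((S,s(*a)),(D,d(*b)),(W,w(*c))):
        print(least_squares(lambda p:proj(C,[p[0],p[1],z])[0]-uv,(.6,0)).x)
T=[(W,w(254,291),(-.03,-.03,.1)),(W,w(354,307),(.03,-.03,.1)),(W,w(366,236),(.03,.009,.1)),(W,w(393,187),(.045,.035,.008)),(W,w(274,167),(-.045,.035,.008)),
 (S,s(352,212),(.03,-.03,.1)),(S,s(410,222),(.03,.03,.1)),(D,d(217,265),(-.03,-.03,.1)),(D,d(270,266),(.03,-.03,.1))]
print(fit(T,(.63,.017,-.14)))
print("bottle",least_squares(lambda p:proj(S,[p[0],p[1],.01])[0]-(198.5,262),(.7,0)).x)
st=ctrl.get_state(); r=R.from_quat(st["tcp_rot"]); print(r.as_matrix().round(3),st["eef_pos"])
```

```text
setter (array([0.44455607, 0.01672273, 0.04552588]), np.float64(0.6555476097996973))
[0.45307081 0.0202937 ]
[0.44540563 0.01266155]
[0.44744894 0.0173579 ]
handletop (array([0.63316585, 0.0169601 , 0.17513485]), np.float64(1.007868906279441))
[0.62487202 0.01708657]
[0.63317435 0.02128357]
[0.63219343 0.01520391]
(array([ 0.63240138,  0.01566824, -0.15798283]), array([[-0.2,  0.2],
       [ 0.5, -0.3],
       [-1.1,  4.4],
       [ 1.3, -1.9],
       [-0.9, -1.4],
       [-1.2, -1.1],
       [-0.5,  2.2],
       [ 0.3,  0.3],
       [ 0.9,  0.1]]))
bottle [ 0.78848973 -0.07969019]
[[ 0.  1. -0.]
 [ 1. -0.  0.]
 [ 0. -0. -1.]] [6.74904019e-01 7.09728606e-05 2.31115633e-01]
```

Units first: turns go in shares of 360 degrees. So 0.15 rad / 6.2832 = 0.0239.

```bash
python3 inch.py '[[[0.0165,-0.043,0,0,0,0.0239,1],[0.0165,-0.043,0.02,0,0,0.0239,1],[0.0165,-0.043,0.02,0,0,0.0239,1]]]' 30
python3 - <<'E'
from plant import ctrl, workorder, read_camera; import cv2
c=read_camera("wrist"); a=c["pixels"][:,:,::-1][150:384,130:390]
cv2.imwrite("pics/w1.png",cv2.resize(a,None,fx=2.5,fy=2.5,interpolation=cv2.INTER_CUBIC)); print(c["xyz"],c["orientation"])
E
```

```text
time: 0.78
eef_pos: [0.6311, 0.0166, 0.209]
tcp_rot: [0.758, 0.653, -0.001, -0.001]
contact_force: [-0.4, 0.4, -0.1]
opening: 0.997
finger_force: 0.0
[0.64392928 0.0958409  0.35131588] [ 0.98492863 -0.07299439 -0.01363832  0.15620952]
```

View pics/w1.png

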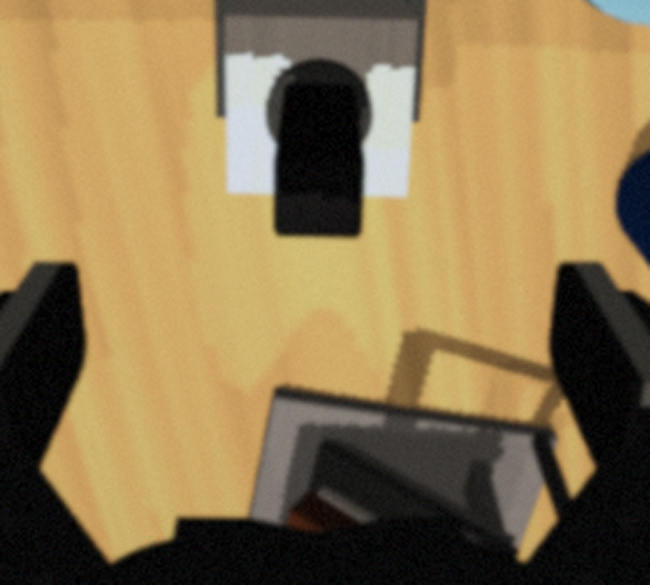

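The handle top face spans about (274–361, 150–237) in the crop, centred at (318,193) and square to the fingers. The stand plate's near corners are at (228,192) and (408,197).

Run:
```python
from h import *; from plant import ctrl, workorder, read_camera
W=read_camera("wrist"); w=lambda x,y:(130+(x+.5)/2.5-.5,150+(y+.5)/2.5-.5)
st=ctrl.get_state();r=R.from_quat(st["tcp_rot"])
for n,p,z in [("hA",(274,236),.17),("hB",(361,237),.17),("hC",(275,150),.17),("hD",(363,155),.17),("hc",(318,193),.17),("s1",(228,192),.1),("s2",(408,197),.1)]:
    q=least_squares(lambda p2:proj(W,[p2[0],p2[1],z])[0]-w(*p),(.6,0)).x
    print(n,q.round(4), r.inv().apply(np.array([*q,z])-st["eef_pos"]).round(4))
```

```text
hA [0.62  0.006] [-0.0119 -0.011   0.0411]
hB [0.6412 0.0026] [-0.0122  0.0105  0.0411]
hC [0.624  0.0284] [ 0.0108 -0.0103  0.0411]
hD [0.6445 0.024 ] [0.0095 0.0106 0.0411]
hc [0.6324 0.0158] [-0.0003 -0.0001  0.0411]
s1 [ 0.598 -0.01 ] [-0.031  -0.0303  0.1111]
s2 [ 0.6574 -0.0207] [-0.0327  0.0301  0.1111]
```

```bash
python3 inch.py '[[[-0.001,0,0.05,0,0,0,1],[-0.001,0,0.086,0,0,0,1],[-0.001,0,0.086,0,0,0,0.2],[-0.001,0,0.086,0,0,0,0],[-0.001,0,0.086,0,0,0,0],[-0.001,0,0.086,0,0,0,0],[-0.001,0,0.086,0,0,0,0],[-0.001,0,0.086,0,0,0,0]]]' 70
```

```text
time: 1.88
eef_pos: [0.6334, 0.0154, 0.1279]
tcp_rot: [0.758, 0.652, 0.001, 0.002]
contact_force: [-0.3, 0.4, 5.7]
opening: 0.251
finger_force: 69.0
```

```bash
python3 inch.py '[[[0,0,-0.05,0,0,0,0],[0,0,-0.1,0,0,0,0],[0,0,-0.11,0,0,0,0],[-0.009,-0.062,-0.11,0,0,0,0],[-0.018,-0.124,-0.11,0,0,0,0],[-0.0263,-0.1856,-0.11,0,0,0,0],[-0.0263,-0.1856,-0.11,0,0,0,0],[-0.0263,-0.1856,-0.11,0,0,0,0]]]'
python3 - <<'E'
from plant import ctrl, workorder, read_camera; import cv2
from h import *
st=ctrl.get_state();print(st["qpos"].round(3),st["eef_pos"],st["contact_force"])
r=R.from_quat(st["tcp_rot"]);p=st["eef_pos"]
print(r.as_matrix().round(3))
ims=[]
for n,(x0,y0,x1,y1) in {"scene":(200,100,340,240),"side":(140,130,280,270),"wrist":(130,120,390,384)}.items():
    c=read_camera(n); i=c["pixels"][:,:,::-1]
    print(n,proj(c,[p+r.apply([0,0,.108]),[.446,.017,.05]]).round(1))
    ims.append(cv2.resize(i[y0:y1,x0:x1],(400,400) if n!="wrist" else (394,400),interpolation=cv2.INTER_CUBIC))
cv2.imwrite("pics/s2.png",cv2.hconcat(ims[:2]))
E
```

```text
time: 2.88
eef_pos: [0.4442, 0.0173, 0.2347]
tcp_rot: [0.758, 0.652, -0.0, -0.0]
contact_force: [0.3, -0.8, -1.3]
opening: 0.25
finger_force: 69.1
[-0.19  -0.249  2.114  0.     1.277 -0.04 ] [0.44415421 0.01729563 0.23469104] [ 0.33661622 -0.83376569 -1.28047813]
[[ 0.15   0.989 -0.   ]
 [ 0.989 -0.15   0.   ]
 [ 0.    -0.    -1.   ]]
scene [[270.1 160.2]
 [269.3 180.8]]
side [[194.4 198. ]
 [197.6 217.4]]
wrist [[254.4 191.7]
 [256.7 169. ]]
```

View pics/s2.png

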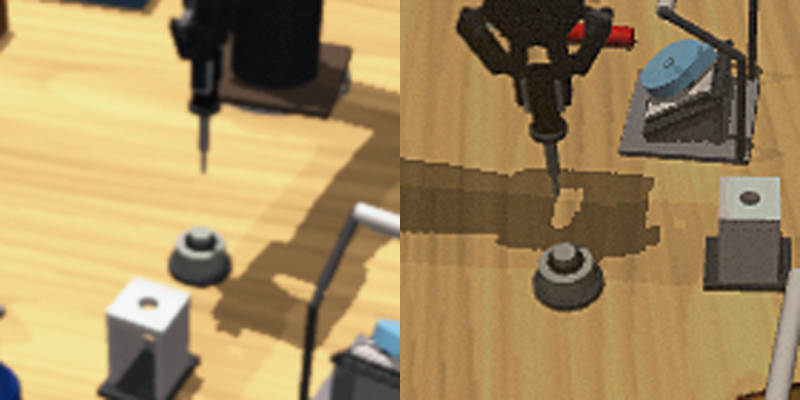

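Measured against my projections, the tip is at scene (271.4,160.5) and side (195,198.2), within about 1 px. The setter matches too. The drop's ring shows at side (234.5,152) and the stand's hole at scene (251.8,206) and side (262.5,199). Now I'll lower onto the setter.

```bash
python3 inch.py '[[[0,0.002,0.045,0,0,0,0],[0,0.002,0.066,0,0,0,0],[0,0.002,0.07,0,0,0,0],[0,0.002,0.07,0,0,0,0]]]'; python3 inch.py '[[[0,0,0.002,0,0,0,0],[0,0,0.004,0,0,0,0],[0,0,0.005,0,0,0,0],[0,0,0.006,0,0,0,0]]]'
```

```text
time: 3.52
eef_pos: [0.4473, 0.0168, 0.1658]
tcp_rot: [0.758, 0.652, 0.0, 0.0]
contact_force: [-0.9, -0.8, -2.6]
opening: 0.25
finger_force: 69.2
time: 4.03
eef_pos: [0.4464, 0.017, 0.1595]
tcp_rot: [0.758, 0.652, 0.0, 0.0]
contact_force: [-0.5, -0.7, -0.6]
opening: 0.251
finger_force: 69.2
```

```bash
python3 inch.py '[[[0,0,0.001,0,0,0,0],[0,0,0.001,0,0,0,0]]]';python3 inch.py '[[[0,0,0.001,0,0,0,0],[0,0,0.001,0,0,0,0]]]'
```

```text
time: 4.28
eef_pos: [0.4463, 0.017, 0.1582]
tcp_rot: [0.758, 0.652, -0.0, -0.0]
contact_force: [0.4, 0.2, -1.0]
opening: 0.248
finger_force: 69.2
time: 4.53
eef_pos: [0.4465, 0.017, 0.1574]
tcp_rot: [0.758, 0.652, 0.0, 0.0]
contact_force: [-0.2, -0.1, -0.1]
opening: 0.25
finger_force: 69.2
```

Contact is probably just beginning, so I'll go on in small steps.

```bash
python3 inch.py '[[[0,0,0.001,0,0,0,0],[0,0,0.001,0,0,0,0]]]';python3 inch.py '[[[0,0,0.0006,0,0,0,0],[0,0,0.0006,0,0,0,0],[0,0,0.0006,0,0,0,0],[0,0,0.0006,0,0,0,0]]]'
```

```text
time: 4.78
eef_pos: [0.4465, 0.017, 0.1566]
tcp_rot: [0.758, 0.652, 0.0, 0.0]
contact_force: [-1.0, -0.1, -0.0]
opening: 0.251
finger_force: 69.2
time: 5.28
eef_pos: [0.4465, 0.0169, 0.1559]
tcp_rot: [0.758, 0.652, 0.0, 0.0]
contact_force: [-1.5, 0.3, 1.4]
opening: 0.247
finger_force: 69.5
```

```bash
python3 inch.py '[[[0,0,0.0008,0,0,0,0],[0,0,0.0008,0,0,0,0],[0,0,0.0008,0,0,0,0],[0,0,0.0008,0,0,0,0],[0,0,0.0008,0,0,0,0]]]'; python3 inch.py '[[[0,0,0,0,0,0,0]]]'
```

```text
time: 5.9
eef_pos: [0.4465, 0.017, 0.1551]
tcp_rot: [0.758, 0.652, 0.0, 0.0]
contact_force: [0.2, 0.1, 4.3]
opening: 0.251
finger_force: 69.8
time: 6.02
eef_pos: [0.4465, 0.017, 0.155]
tcp_rot: [0.758, 0.652, 0.0, 0.0]
contact_force: [-0.3, -0.8, 4.7]
opening: 0.249
finger_force: 69.8
```

Zeroed with a steady 5.5–6 N for over 0.5 s, so the tip lies 107 mm beyond the TCP. Next I'll rise and photograph both rings from the low side.

```bash
cat > snap.py <<'E'
import sys,pickle
from plant import ctrl, workorder, read_camera
pickle.dump({n:(read_camera(n)) for n in ("wrist","side","scene")},open(f"pics/{sys.argv[1]}.pkl","wb"))
st=ctrl.get_state();print(st["qpos"].round(3),st["eef_pos"].round(4),st["tcp_rot"].round(4),st["contact_force"].round(2),st["time"])
E
python3 inch.py '[[[0,0,-0.05,0,0,0,0],[0,0,-0.11,0,0,0,0],[0,0,-0.17,0,0,0,0],[0,0,-0.2,0,0,0,0],[0.06,-0.002,-0.205,0,0,0,0],[0.12,-0.004,-0.205,0,0,0,0],[0.181,-0.007,-0.205,0,0,0,0],[0.181,-0.007,-0.205,0,0,0,0],[0.181,-0.007,-0.205,0,0,0,0]]]'; python3 snap.py A
python3 inch.py '[[[-0.06,0.01,0,0,0,0,0],[-0.12,0.02,0,0,0,0,0],[-0.18,0.03,0,0,0,0,0],[-0.24,0.04,0,0,0,0,0],[-0.3,0.05,0,0,0,0,0],[-0.36,0.06,0,0,0,0,0],[-0.42,0.063,0,0,0,0,0],[-0.48,0.073,0,0,0,0,0],[-0.524,0.079,0,0,0,0,0],[-0.524,0.079,0,0,0,0,0]]]'
python3 inch.py '[[[0,0,0,0,0,0,0],[0,0,0,0,0,0,0]]]'; python3 snap.py B
python3 - <<'E'
import pickle,cv2
from h import *
A=pickle.load(open("pics/A.pkl","rb"));B=pickle.load(open("pics/B.pkl","rb"))
out=[]
for d,n,c0,w in [(A,"wrist",(.5955,.262,.09),90),(A,"side",(.5955,.262,.09),50),(B,"wrist",(.616,-.25,.09),90),(B,"side",(.616,-.25,.09),60)]:
    c=d[n]; u,v=proj(c,c0)[0]; x=int(np.clip(u-w/2,0,512-w)); y=int(np.clip(v-w/2,0,384-w)); print(n,c["xyz"],u,v,x,y)
    out.append(cv2.resize(c["pixels"][y:y+w,x:x+w,::-1],(300,300),interpolation=cv2.INTER_CUBIC))
cv2.imwrite("pics/rings.png",cv2.vconcat([cv2.hconcat(out[:2]),cv2.hconcat(out[2:])]))
E
```

```text
time: 7.15
eef_pos: [0.4661, 0.1969, 0.3584]
tcp_rot: [0.758, 0.652, -0.001, -0.0]
contact_force: [0.2, -0.6, -0.8]
opening: 0.245
finger_force: 69.4
[ 0.197 -0.165  1.82  -0.     1.488  0.349] [0.4666 0.1958 0.3595] [ 7.588e-01  6.514e-01 -3.000e-04 -0.000e+00] [-0.15 -0.13 -1.65] 7.3
time: 8.55
eef_pos: [0.4645, -0.3367, 0.359]
tcp_rot: [0.76, 0.65, -0.0, -0.001]
contact_force: [-0.6, 0.5, -1.0]
opening: 0.247
finger_force: 69.3
time: 8.8
eef_pos: [0.4662, -0.3321, 0.3603]
tcp_rot: [0.758, 0.652, 0.0, 0.0]
contact_force: [0.3, 0.4, -0.9]
opening: 0.248
finger_force: 69.3
[-0.796 -0.011  1.674  0.     1.477 -0.647] [ 0.4665 -0.332   0.3604] [7.577e-01 6.526e-01 0.000e+00 4.000e-04] [ 0.8   0.89 -1.18] 8.95
wrist [0.47881137 0.27637688 0.50061027] 355.14604805848455 85.06398805614674 310 40
side [ 0.48144504 -0.78544201  0.89056047] 238.88666238928212 149.78122408513323 213 124
wrist [ 0.47853393 -0.25276606  0.50259278] 369.7368570373441 68.47605194190278 324 23
side [ 0.48144504 -0.78544201  0.89056047] 274.2982522203622 280.0097316828686 244 250
```

View pics/rings.png

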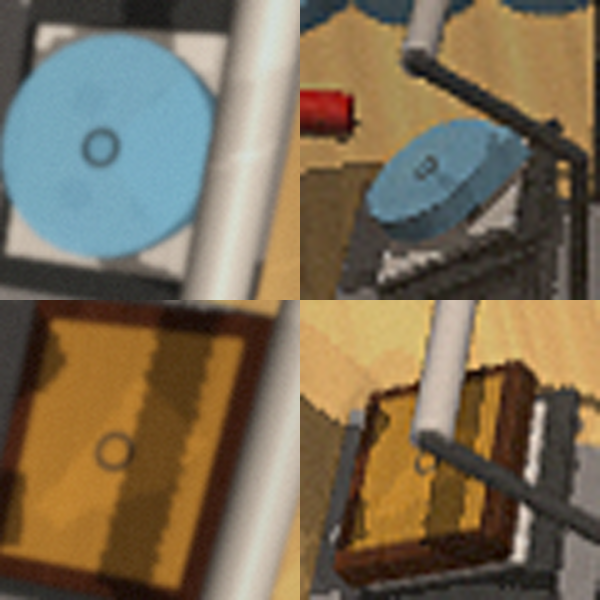

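The top row shows the drop's ring at wrist (340.3,84.4) and side (234.2,151.8). The bottom row shows the plaque's ring at wrist (358.2,68.6) and side (269,282.6). I'll triangulate both and work out the tool poses.

Run:
```python
import pickle
from h import *
A=pickle.load(open("pics/A.pkl","rb"));B=pickle.load(open("pics/B.pkl","rb"))
for d,w,s,o in [(A,(340.3,84.4),(234.2,151.8),(.598,.2625,-.224)),(B,(358.2,68.6),(269,282.6),(.6233,-.2516,-.322))]:
    p,e=tri([(d["wrist"],w),(d["side"],s)]); print("ring",p.round(4),e)
    bed=R.from_euler('z',o[2])*R.from_euler('y',-np.radians(32))
    print(" in bed",bed.inv().apply(p-np.array([o[0],o[1],.05])).round(4)," lamp-local",R.from_euler('z',-o[2]).apply(p-[o[0],o[1],0]).round(4))
# lamp ends in wrist views
S=B["scene"];D=B["side"]
print("hole",tri([(S,(251.8,206)),(D,(262.5,199))]))
```

```text
ring [0.5799 0.265  0.0811] 0.10323360760037303
 in bed [ 0.001  -0.0016  0.036 ]  lamp-local [-0.0182 -0.0016  0.0811]
ring [ 0.6048 -0.2482  0.0799] 0.36854336662418063
 in bed [ 0.0001 -0.0027  0.0352]  lamp-local [-0.0186 -0.0027  0.0799]
hole (array([0.6313642 , 0.01723413, 0.09821217]), np.float64(0.3511618020406502))
```

```bash
cat >> h.py <<'E'
L=.1072
def bedR(yaw):
    B=(R.from_euler('z',yaw)*R.from_euler('y',-np.radians(32))).as_matrix()
    return R.from_matrix(np.c_[B[:,1],B[:,0],-B[:,2]])
RING={"drop":(np.array([.580,.265,.081]),-.224),"plaque":(np.array([.605,-.248,.080]),-.322)}
def delta(p,r):
    from plant import ctrl, workorder, read_camera
    st=ctrl.get_state(); q=R.from_quat(st["tcp_rot"])
    return q.inv().apply(p-st["eef_pos"]).round(4),(q.inv()*r).as_rotvec().round(4)
def pre(n,gap):
    P,y=RING[n]; r=bedR(y); return P-r.apply([0,0,L+gap]),r
def tipin(n):
    from plant import ctrl, workorder, read_camera
    st=ctrl.get_state(); P,y=RING[n]; q=R.from_quat(st["tcp_rot"]); r=bedR(y)
    t=st["eef_pos"]+q.apply([0,0,L]); v=r.inv().apply(t-P)
    print("tip wrt ring: bedx %.4f bedy %.4f height %.4f"%(v[1],v[0],-v[2]),"tilt err",(r.inv()*q).as_rotvec().round(3),"F normal %.2f"%(-r.inv().apply(st["contact_force"])[2]),"q",st["qpos"].round(2))
E
python3 - <<'E'
from h import *
print(delta(*pre("drop",.1)), pre("drop",.1)[0])
E
```

```text
(array([ 0.6155, -0.0857,  0.1034]), array([-0.5576, -0.0207,  0.0735])) [0.47294387 0.28938987 0.25671557]
```

In the tool's units: 0.06 rad / 6.2832 = 0.0095.

```bash
python3 inch.py '[[[0.06,-0.01,0,0,0,0,0],[0.12,-0.02,0,0,0,0,0],[0.18,-0.03,0,0,0,0,0],[0.24,-0.04,0,0,0,0,0],[0.3,-0.05,0,0,0,0,0],[0.36,-0.055,0,0,0,0,0],[0.42,-0.06,0,-0.0223,0,0.0032,0],[0.48,-0.07,0.02,-0.0446,-0.0016,0.0064,0],[0.54,-0.08,0.04,-0.0668,-0.0024,0.0095,0],[0.59,-0.0857,0.06,-0.0887,-0.0033,0.0117,0]]]'
python3 - <<'E'
from h import *
print(delta(*pre("drop",.1)));tipin("drop")
E
```

```text
time: 10.2
eef_pos: [0.4687, 0.2648, 0.3014]
tcp_rot: [0.751, 0.599, 0.174, 0.216]
contact_force: [1.5, -0.6, -1.7]
opening: 0.249
finger_force: 69.4
(array([ 0.0248, -0.0249,  0.0372]), array([ 0.0029, -0.0031, -0.0011]))
tip wrt ring: bedx 0.0251 bedy -0.0246 height 0.1372 tilt err [-0.003  0.003  0.001] F normal -2.26 q [ 0.49 -0.26  2.07 -0.44  0.93  0.91]
```

```bash
python3 inch.py '[[[0.025,-0.025,0.037,0,0,0,0],[0.025,-0.025,0.085,0,0,0,0],[0.025,-0.025,0.112,0,0,0,0],[0.025,-0.025,0.117,0,0,0,0],[0.025,-0.025,0.117,0,0,0,0],[0.025,-0.025,0.117,0,0,0,0]]]'
python3 - <<'E'
from h import *
from plant import ctrl, workorder, read_camera
tipin("drop")
# baseline averages + predicted pixel
for n in ("side","scene","wrist"):
    c=read_camera(n);st=ctrl.get_state();q=R.from_quat(st["tcp_rot"]);t=st["eef_pos"]+q.apply([0,0,L]);print(n,proj(c,[t,RING["drop"][0]]).round(1))
    tipin("drop"); 
    import cv2; cv2.imwrite(f"pics/{n}_d.png",c["pixels"][:,:,::-1])
E
```

```text
time: 10.95
eef_pos: [0.5152, 0.2778, 0.1898]
tcp_rot: [0.752, 0.599, 0.172, 0.215]
contact_force: [-0.9, -0.5, -1.6]
opening: 0.249
finger_force: 69.5
tip wrt ring: bedx 0.0015 bedy -0.0018 height 0.0201 tilt err [0.001 0.001 0.002] F normal -0.99 q [ 0.47 -0.04  2.08 -0.54  0.72  1.03]
side [[231.  147.7]
 [234.1 151.8]]
tip wrt ring: bedx 0.0014 bedy -0.0018 height 0.0200 tilt err [0.001 0.001 0.002] F normal -0.16 q [ 0.47 -0.04  2.08 -0.54  0.72  1.03]
scene [[345.9 209.6]
 [344.5 216.8]]
tip wrt ring: bedx 0.0013 bedy -0.0020 height 0.0199 tilt err [0.001 0.001 0.002] F normal -0.96 q [ 0.47 -0.04  2.08 -0.54  0.72  1.03]
wrist [[256.3 192.5]
 [255.2 183.1]]
tip wrt ring: bedx 0.0010 bedy -0.0021 height 0.0196 tilt err [0.002 0.    0.002] F normal -1.71 q [ 0.46 -0.03  2.08 -0.54  0.72  1.03]
```

Run:
```python
import cv2
w=cv2.imread("pics/wrist_d.png")[120:250,190:320];s=cv2.imread("pics/side_d.png")[115:180,200:265]
f=lambda a:cv2.resize(a,(390,390),interpolation=cv2.INTER_CUBIC)
cv2.imwrite("pics/dchk.png",cv2.hconcat([f(w),f(s)]))
```

```text
(no output)
```

View pics/dchk.png

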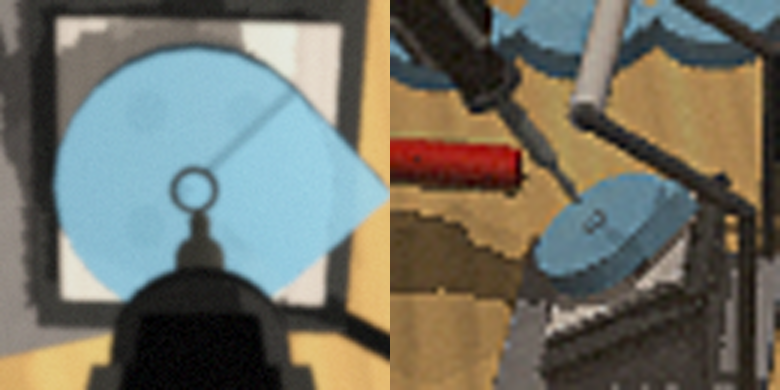

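The wrist crop shows the ring at (254.7,183.3) and the tip at (256.7,190.7). Both agree with the predicted pixels, so the tip is about 1.3 mm off in x and 2 mm in y. I'll correct that and come down.

```bash
python3 inch.py '[[[0.001,-0.001,0.003,0,0,0,0],[0.002,-0.0012,0.006,0,0,0,0],[0.002,-0.0012,0.006,0,0,0,0]]]';python3 -c 'from h import *;tipin("drop")'; python3 inch.py '[[[0,0,0.001,0,0,0,0],[0,0,0.002,0,0,0,0],[0,0,0.002,0,0,0,0]]]';python3 -c 'from h import *;tipin("drop")'
```

```text
time: 11.48
eef_pos: [0.5172, 0.2786, 0.1814]
tcp_rot: [0.752, 0.599, 0.17, 0.214]
contact_force: [0.0, -0.2, -0.2]
opening: 0.25
finger_force: 69.5
tip wrt ring: bedx -0.0018 bedy -0.0009 height 0.0120 tilt err [ 0.004 -0.002  0.001] F normal -0.22 q [ 0.46 -0.02  2.08 -0.54  0.71  1.04]
time: 11.85
eef_pos: [0.5183, 0.2784, 0.1802]
tcp_rot: [0.752, 0.599, 0.17, 0.214]
contact_force: [0.3, -0.3, -1.2]
opening: 0.247
finger_force: 69.5
tip wrt ring: bedx -0.0014 bedy -0.0007 height 0.0104 tilt err [ 0.004 -0.001  0.001] F normal -1.24 q [ 0.46 -0.01  2.08 -0.54  0.7   1.04]
```

```bash
python3 inch.py '[[[0,0,0.001,0,0,0,0],[0,0,0.0015,0,0,0,0],[0,0,0.0015,0,0,0,0]]]' >/dev/null;python3 -c 'from h import *;tipin("drop")'; python3 inch.py '[[[0,0,0.001,0,0,0,0],[0,0,0.0015,0,0,0,0],[0,0,0.0015,0,0,0,0]]]'>/dev/null;python3 -c 'from h import *;tipin("drop")'
```

```text
tip wrt ring: bedx -0.0014 bedy -0.0007 height 0.0089 tilt err [ 0.004 -0.001  0.001] F normal -0.92 q [ 0.46 -0.01  2.08 -0.55  0.7   1.04]
tip wrt ring: bedx -0.0014 bedy -0.0007 height 0.0074 tilt err [ 0.004 -0.001  0.001] F normal -0.89 q [ 0.46 -0.01  2.08 -0.55  0.7   1.05]
```

```bash
python3 inch.py '[[[0,0.0004,0.001,0,0,0,0],[0,0.0008,0.0015,0,0,0,0],[0,0.0008,0.0015,0,0,0,0]]]' >/dev/null;python3 -c 'from h import *;tipin("drop")'; python3 inch.py '[[[0,0,0.001,0,0,0,0],[0,0,0.0015,0,0,0,0],[0,0,0.0015,0,0,0,0]]]'>/dev/null;python3 -c 'from h import *;tipin("drop")'
```

```text
tip wrt ring: bedx -0.0005 bedy -0.0007 height 0.0059 tilt err [ 0.004 -0.001  0.001] F normal -0.72 q [ 0.46 -0.01  2.08 -0.55  0.7   1.04]
tip wrt ring: bedx -0.0006 bedy -0.0007 height 0.0044 tilt err [ 0.004 -0.001  0.001] F normal -0.52 q [ 0.46 -0.    2.08 -0.55  0.69  1.05]
```

```bash
python3 inch.py '[[[0,0,0.001,0,0,0,0],[0,0,0.001,0,0,0,0]]]' >/dev/null;python3 -c 'from h import *;tipin("drop")'
```

```text
tip wrt ring: bedx -0.0006 bedy -0.0007 height 0.0034 tilt err [ 0.004 -0.001  0.001] F normal -0.59 q [ 0.46 -0.    2.08 -0.55  0.69  1.05]
```

```bash
python3 inch.py '[[[0,0,0.0012,0,0,0,0],[0,0,0.0012,0,0,0,0]]]' >/dev/null;python3 -c 'from h import *;tipin("drop")'
```

```text
tip wrt ring: bedx -0.0007 bedy -0.0008 height 0.0021 tilt err [ 0.004 -0.001  0.001] F normal -0.96 q [ 0.46  0.    2.08 -0.55  0.69  1.05]
```

```bash
python3 inch.py '[[[0,0,0.0012,0,0,0,0],[0,0,0.0012,0,0,0,0]]]' >/dev/null;python3 -c 'from h import *;tipin("drop")'
```

```text
tip wrt ring: bedx -0.0004 bedy -0.0006 height 0.0011 tilt err [ 0.003 -0.001  0.001] F normal 1.03 q [ 0.46  0.    2.08 -0.55  0.69  1.05]
```

```bash
python3 inch.py '[[[0,0,0.001,0,0,0,0],[0,0,0.001,0,0,0,0]]]' >/dev/null;python3 -c 'from h import *;tipin("drop")'
```

```text
tip wrt ring: bedx -0.0004 bedy -0.0006 height 0.0002 tilt err [ 0.004 -0.001  0.001] F normal 1.72 q [ 0.46  0.01  2.08 -0.55  0.69  1.05]
```

```bash
python3 inch.py '[[[0,0,0.0008,0,0,0,0],[0,0,0.0008,0,0,0,0],[0,0,0.0008,0,0,0,0],[0,0,0.0008,0,0,0,0],[0,0,0.0008,0,0,0,0]]]' >/dev/null;python3 -c 'from h import *;tipin("drop")';python3 inch.py '[[[0,0,0,0,0,0,0]]]' >/dev/null;python3 -c 'from h import *;tipin("drop")'
```

```text
tip wrt ring: bedx -0.0004 bedy -0.0006 height -0.0006 tilt err [ 0.003 -0.001  0.001] F normal 4.27 q [ 0.46  0.01  2.08 -0.55  0.68  1.05]
tip wrt ring: bedx -0.0004 bedy -0.0006 height -0.0007 tilt err [ 0.003 -0.001  0.001] F normal 2.31 q [ 0.46  0.01  2.08 -0.55  0.68  1.05]
```

```bash
python3 inch.py '[[[0,0,-0.01,0,0,0,0],[0,0,-0.06,0,0,0,0],[0,0,-0.12,0,0,0,0],[0,0,-0.15,0,0,0,0],[0,0,-0.15,0,0,0,0]]]'
python3 - <<'E'
from h import *
print(delta(*pre("plaque",.14)));tipin("drop")
E
```

```text
time: 15.72
eef_pos: [0.4479, 0.2957, 0.302]
tcp_rot: [0.752, 0.599, 0.174, 0.215]
contact_force: [0.1, -0.0, -0.6]
opening: 0.255
finger_force: 69.6
(array([-0.4825,  0.1162,  0.085 ]), array([ 0.0006, -0.0555,  0.081 ]))
tip wrt ring: bedx 0.0022 bedy 0.0010 height 0.1521 tilt err [-0.001  0.004  0.002] F normal -0.57 q [ 0.57 -0.25  2.06 -0.47  0.97  1.  ]
```

Units first: turns go in shares of 360 degrees. So 0.081 rad / 6.2832 = 0.0129.

```bash
python3 inch.py '[[[-0.057,0.0136,0.01,0,-0.001,0.0015,0],[-0.114,0.027,0.02,0,-0.0021,0.003,0],[-0.17,0.041,0.03,0,-0.0031,0.0045,0],[-0.227,0.0547,0.04,0,-0.0041,0.006,0],[-0.284,0.068,0.05,0,-0.0052,0.0076,0],[-0.34,0.082,0.06,0,-0.0062,0.0091,0],[-0.397,0.0957,0.07,0,-0.0072,0.0105,0],[-0.454,0.109,0.08,0,-0.0083,0.0121,0],[-0.4825,0.1162,0.085,0,-0.0088,0.0129,0],[-0.4825,0.1162,0.085,0,-0.0088,0.0129,0]]]'
python3 - <<'E'
from h import *
print(delta(*pre("plaque",.02)));tipin("plaque")
E
```

```text
time: 16.98
eef_pos: [0.4784, -0.21, 0.2849]
tcp_rot: [0.782, 0.56, 0.157, 0.222]
contact_force: [1.2, -0.0, -1.7]
opening: 0.243
finger_force: 69.5
(array([0.0048, 0.0044, 0.1165]), array([-0.0084,  0.0066, -0.0037]))
tip wrt ring: bedx -0.0044 bedy -0.0047 height 0.1365 tilt err [ 0.008 -0.007  0.004] F normal -2.05 q [-0.7  -0.4   2.2   0.25  0.84 -0.49]
```

```bash
python3 inch.py '[[[0,0,0.05,0,0,0,0],[0,0,0.1,0,0,0,0],[0,0,0.116,0,0,0,0],[0,0,0.116,0,0,0,0],[0,0,0.116,0,0,0,0]]]'
python3 - <<'E'
from h import *
from plant import ctrl, workorder, read_camera; import cv2
print(delta(*pre("plaque",.004)));tipin("plaque")
ims=[]
for n in ("wrist","side"):
    c=read_camera(n);st=ctrl.get_state();q=R.from_quat(st["tcp_rot"]);t=st["eef_pos"]+q.apply([0,0,L]);pp=proj(c,[t,RING["plaque"][0]]);print(n,pp.round(1))
    w=65 if n=="wrist" else 35
    x,y=(pp.mean(0)-w).astype(int);print(x,y); ims.append(cv2.resize(c["pixels"][y:y+2*w,x:x+2*w,::-1],(390,390),interpolation=cv2.INTER_CUBIC))
cv2.imwrite("pics/pchk.png",cv2.hconcat(ims))
E
```

```text
time: 17.6
eef_pos: [0.5375, -0.2269, 0.1896]
tcp_rot: [0.78, 0.562, 0.158, 0.224]
contact_force: [-0.1, -0.7, -0.7]
opening: 0.248
finger_force: 69.4
(array([0.0015, 0.0019, 0.0192]), array([-0.003 ,  0.0047,  0.0019]))
tip wrt ring: bedx -0.0022 bedy -0.0019 height 0.0232 tilt err [ 0.003 -0.005 -0.002] F normal -0.67 q [-0.64 -0.14  2.18  0.3   0.59 -0.53]
wrist [[257.5 193. ]
 [259.3 182. ]]
193 122
side [[263.8 277.5]
 [269.4 282.3]]
231 244
```

View pics/pchk.png

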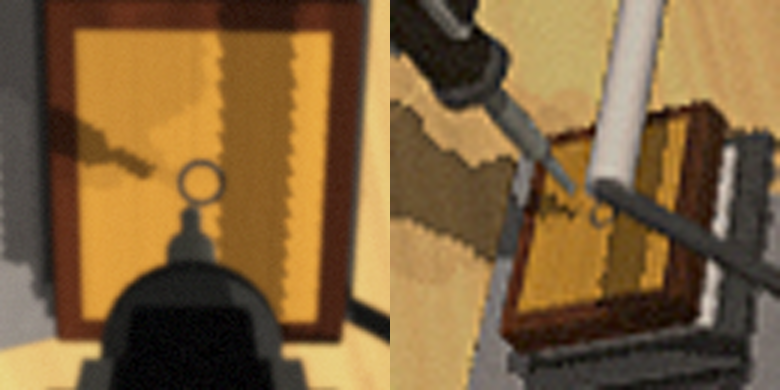

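The wrist crop shows the plaque ring at (260,182.7) and the tip at (256.3,192), so the tip needs about +2.5 mm in bed x and +1.7 mm in y.

```bash
python3 inch.py '[[[0.001,0.0015,0.003,0,0,0,0],[0.0017,0.0025,0.006,0,0,0,0],[0.0017,0.0025,0.009,0,0,0,0],[0.0017,0.0025,0.009,0,0,0,0]]]'>/dev/null;python3 -c 'from h import *;tipin("plaque")'; python3 inch.py '[[[0,0,0.001,0,0,0,0],[0,0,0.002,0,0,0,0],[0,0,0.002,0,0,0,0]]]'>/dev/null;python3 -c 'from h import *;tipin("plaque")'
```

```text
tip wrt ring: bedx -0.0003 bedy -0.0008 height 0.0134 tilt err [ 0.004 -0.005 -0.001] F normal -1.66 q [-0.64 -0.11  2.17  0.3   0.57 -0.52]
tip wrt ring: bedx 0.0001 bedy -0.0009 height 0.0117 tilt err [ 0.004 -0.005 -0.001] F normal -1.22 q [-0.64 -0.1   2.17  0.3   0.57 -0.52]
```

```bash
python3 inch.py '[[[0,0,0.001,0,0,0,0],[0,0,0.0015,0,0,0,0],[0,0,0.0015,0,0,0,0]]]'>/dev/null;python3 -c 'from h import *;tipin("plaque")'; python3 inch.py '[[[0,0,0.001,0,0,0,0],[0,0,0.0015,0,0,0,0],[0,0,0.0015,0,0,0,0]]]'>/dev/null;python3 -c 'from h import *;tipin("plaque")'
```

```text
tip wrt ring: bedx 0.0001 bedy -0.0009 height 0.0102 tilt err [ 0.003 -0.005 -0.001] F normal -0.64 q [-0.64 -0.1   2.16  0.3   0.56 -0.53]
tip wrt ring: bedx 0.0001 bedy -0.0009 height 0.0087 tilt err [ 0.003 -0.005 -0.001] F normal -0.92 q [-0.64 -0.1   2.16  0.3   0.56 -0.53]
```

```bash
python3 inch.py '[[[0.0004,0,0.001,0,0,0,0],[0.0004,0,0.0015,0,0,0,0],[0.0004,0,0.0015,0,0,0,0]]]'>/dev/null;python3 -c 'from h import *;tipin("plaque")'; python3 inch.py '[[[0,0,0.001,0,0,0,0],[0,0,0.0015,0,0,0,0],[0,0,0.0015,0,0,0,0]]]'>/dev/null;python3 -c 'from h import *;tipin("plaque")'
```

```text
tip wrt ring: bedx 0.0001 bedy -0.0005 height 0.0072 tilt err [ 0.003 -0.005 -0.001] F normal -0.11 q [-0.63 -0.09  2.16  0.3   0.56 -0.53]
tip wrt ring: bedx 0.0001 bedy -0.0005 height 0.0057 tilt err [ 0.004 -0.005 -0.001] F normal -2.01 q [-0.63 -0.09  2.16  0.3   0.55 -0.53]
```

```bash
python3 inch.py '[[[0,0,0.001,0,0,0,0],[0,0,0.0015,0,0,0,0],[0,0,0.0015,0,0,0,0]]]'>/dev/null;python3 -c 'from h import *;tipin("plaque")'
```

```text
tip wrt ring: bedx 0.0000 bedy -0.0005 height 0.0042 tilt err [ 0.004 -0.005 -0.001] F normal -1.29 q [-0.63 -0.09  2.16  0.3   0.55 -0.53]
```

```bash
python3 inch.py '[[[0,0,0.001,0,0,0,0],[0,0,0.001,0,0,0,0]]]'>/dev/null;python3 -c 'from h import *;tipin("plaque")'
```

```text
tip wrt ring: bedx 0.0000 bedy -0.0005 height 0.0032 tilt err [ 0.004 -0.005 -0.001] F normal -1.16 q [-0.63 -0.08  2.16  0.3   0.55 -0.53]
```

```bash
python3 inch.py '[[[0,0,0.001,0,0,0,0],[0,0,0.001,0,0,0,0]]]'>/dev/null;python3 -c 'from h import *;tipin("plaque")'
```

```text
tip wrt ring: bedx 0.0000 bedy -0.0005 height 0.0022 tilt err [ 0.004 -0.005 -0.001] F normal -1.56 q [-0.63 -0.08  2.16  0.3   0.55 -0.53]
```

```bash
python3 inch.py '[[[0,0,0.001,0,0,0,0],[0,0,0.001,0,0,0,0]]]'>/dev/null;python3 -c 'from h import *;tipin("plaque")'
```

```text
tip wrt ring: bedx 0.0002 bedy -0.0005 height 0.0013 tilt err [ 0.003 -0.005 -0.001] F normal 0.16 q [-0.63 -0.08  2.16  0.3   0.55 -0.53]
```

```bash
python3 inch.py '[[[0,0,0.001,0,0,0,0],[0,0,0.001,0,0,0,0]]]'>/dev/null;python3 -c 'from h import *;tipin("plaque")'
```

```text
tip wrt ring: bedx 0.0003 bedy -0.0005 height 0.0004 tilt err [ 0.003 -0.005 -0.001] F normal 2.29 q [-0.63 -0.08  2.16  0.31  0.54 -0.53]
```

```bash
python3 inch.py '[[[0,0,0.0006,0,0,0,0],[0,0,0.0006,0,0,0,0],[0,0,0.0006,0,0,0,0],[0,0,0.0006,0,0,0,0],[0,0,0.0006,0,0,0,0]]]' >/dev/null;python3 -c 'from h import *;tipin("plaque")';python3 inch.py '[[[0,0,0,0,0,0,0]]]' >/dev/null;python3 -c 'from h import *;tipin("plaque")'
```

```text
tip wrt ring: bedx 0.0003 bedy -0.0006 height -0.0002 tilt err [ 0.003 -0.005 -0.001] F normal 3.06 q [-0.63 -0.07  2.16  0.31  0.54 -0.53]
tip wrt ring: bedx 0.0003 bedy -0.0006 height -0.0003 tilt err [ 0.003 -0.005 -0.001] F normal 3.19 q [-0.63 -0.07  2.16  0.31  0.54 -0.53]
```

```bash
python3 inch.py '[[[0,0,-0.01,0,0,0,0],[0,0,-0.06,0,0,0,0],[0,0,-0.12,0,0,0,0],[0,0,-0.16,0,0,0,0],[0,0,-0.16,0,0,0,0]]]'
python3 - <<'E'
from h import *
r=R.from_quat([.758,.652,0,0]); print(delta(np.array([.5,.0154,.32]),r));tipin("plaque")
E
```

```text
time: 22.82
eef_pos: [0.4722, -0.2034, 0.3118]
tcp_rot: [0.779, 0.561, 0.159, 0.228]
contact_force: [1.0, -0.4, -2.5]
opening: 0.245
finger_force: 69.6
(array([ 0.2161, -0.0314, -0.0316]), array([ 0.5615,  0.0571, -0.1675]))
tip wrt ring: bedx 0.0046 bedy -0.0006 height 0.1636 tilt err [-0.005 -0.008 -0.002] F normal -2.73 q [-0.7  -0.45  2.19  0.25  0.88 -0.48]
```

In the tool's units: 0.5615 rad / 6.2832 = 0.0894.

```bash
python3 inch.py '[[[0.06,-0.009,-0.009,0,0,0,0],[0.12,-0.018,-0.018,0.0223,0.0022,-0.0067,0],[0.18,-0.026,-0.026,0.0446,0.0045,-0.0134,0],[0.2161,-0.0314,-0.0316,0.0668,0.0068,-0.0199,0],[0.2161,-0.0314,-0.0316,0.0894,0.0091,-0.0267,0],[0.2161,-0.0314,-0.0316,0.0894,0.0091,-0.0267,0],[0.2161,-0.0314,-0.0316,0.0894,0.0091,-0.0267,0]]]'
python3 - <<'E'
from h import *
r=R.from_quat([.758,.652,0,0]); print(delta(np.array([.633,.0156,.245]),r))
E
```

```text
time: 23.7
eef_pos: [0.4992, 0.0158, 0.3145]
tcp_rot: [0.758, 0.652, -0.001, -0.005]
contact_force: [-0.1, -0.1, -1.1]
opening: 0.249
finger_force: 69.5
(array([0.0195, 0.133 , 0.0684]), array([-0.009 , -0.0047, -0.0002]))
```

In the tool's units: -0.005 rad / 6.2832 = -0.0008.

```bash
python3 inch.py '[[[0.009,0.06,0.02,0,0,0,0],[0.0175,0.12,0.04,0,0,0,0],[0.0195,0.133,0.068,-0.0008,-0.0005,0,0],[0.0195,0.133,0.068,-0.0008,-0.0005,0,0],[0.0195,0.133,0.068,-0.0008,-0.0005,0,0],[0.0195,0.133,0.068,-0.0008,-0.0005,0,0]]]'
python3 - <<'E'
from h import *
from plant import ctrl, workorder, read_camera
r=R.from_quat([.758,.652,0,0]); print(delta(np.array([.6332,.0156,.1285]),r))
import cv2
ims=[];p=ctrl.get_state()
t=p["eef_pos"]+R.from_quat(p["tcp_rot"]).apply([0,0,L])
for n in ("scene","side"):
    c=read_camera(n);pp=proj(c,[t,[.632,.0165,.1]]);print(n,pp.round(1));x,y=(pp.mean(0)-35).astype(int);print(x,y)
    ims.append(cv2.resize(c["pixels"][y:y+70,x:x+70,::-1],(390,390),interpolation=cv2.INTER_CUBIC))
cv2.imwrite("pics/hchk.png",cv2.hconcat(ims))
E
```

```text
time: 24.45
eef_pos: [0.6335, 0.0157, 0.2497]
tcp_rot: [0.758, 0.652, 0.001, -0.0]
contact_force: [0.2, 0.2, -0.3]
opening: 0.253
finger_force: 69.5
(array([-0.0004, -0.0005,  0.1212]), array([ 0.0011, -0.0018,  0.0005]))
scene [[250.6 194.1]
 [251.1 205.9]]
215 164
side [[263.4 187.3]
 [262.4 198.4]]
227 157
```

View pics/hchk.png

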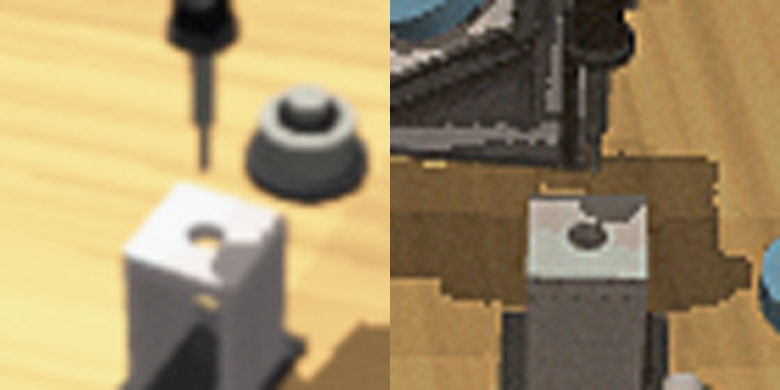

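The tip (251.6) lines up with the hole in the scene view, where the hole is at (252,206.4). In the side view the hole is at (262.4,199.5), as predicted. Now I'll lower the probe into the stand.

```bash
python3 inch.py '[[[0,0,0.02,0,0,0,0],[0,0,0.04,0,0,0,0],[0,0,0.06,0,0,0,0],[0,0,0.08,0,0,0,0],[0,0,0.1,0,0,0,0],[0,0,0.115,0,0,0,0],[0,0,0.119,0,0,0,0],[0,0,0.119,0,0,0,0]]]';python3 inch.py '[[[0,0,0.001,0,0,0,0],[0,0,0.002,0,0,0,0],[0,0,0.002,0,0,0,0]]]'
```

```text
time: 25.55
eef_pos: [0.6337, 0.0161, 0.1286]
tcp_rot: [0.758, 0.652, 0.0, -0.001]
contact_force: [0.8, 0.8, -1.1]
opening: 0.25
finger_force: 69.9
time: 25.92
eef_pos: [0.6338, 0.016, 0.128]
tcp_rot: [0.758, 0.652, 0.0, -0.001]
contact_force: [-3.0, 0.0, 5.3]
opening: 0.252
finger_force: 70.5
```

```bash
python3 inch.py '[[[0,0,0,0,0,0,0.3],[0,0,0,0,0,0,0.4],[0,0,0,0,0,0,0.6],[0,0,0,0,0,0,0.8],[0,0,0,0,0,0,0.8],[0,0,0,0,0,0,0.8]]]';python3 inch.py '[[[0,0,-0.02,0,0,0,0.8],[0,0,-0.06,0,0,0,0.8],[0,0,-0.12,0,0,0,0.8],[0,0,-0.12,0,0,0,0.8],[0,0,-0.12,0,0,0,0.8]]]'
python3 - <<'E'
from plant import ctrl, workorder, read_camera; import cv2
from h import *
ims=[]
for n,(x,y) in {"scene":(215,160),"side":(227,157)}.items():
    c=read_camera(n); ims.append(cv2.resize(c["pixels"][y:y+70,x:x+70,::-1],(390,390),interpolation=cv2.INTER_CUBIC)); print(proj(c,[[.6325,.016,.17],[.6325,.016,.106]]).round(1))
im=cv2.hconcat(ims);cv2.imwrite("pics/end.png",im)
# dark handle centroid rows as numeric check (view budget)
for i in ims:
    g=cv2.cvtColor(i,cv2.COLOR_BGR2GRAY)
    for r in range(60,300,20):
        d=np.where(g[r]<50)[0]; print(r,(d.min(),d.max(),len(d)) if len(d) else None,end="; ")
    print()
E
```

```text
time: 26.68
eef_pos: [0.6333, 0.0161, 0.1261]
tcp_rot: [0.758, 0.652, -0.0, -0.002]
contact_force: [-1.1, -0.6, 0.6]
opening: 0.799
finger_force: 0.0
time: 27.3
eef_pos: [0.6337, 0.0158, 0.2476]
tcp_rot: [0.758, 0.652, 0.0, -0.001]
contact_force: [-0.5, -0.4, -0.6]
opening: 0.8
finger_force: 0.0
[[250.7 185.6]
 [250.9 204.3]]
[[263.2 179.8]
 [262.7 196.9]]
60 None; 80 None; 100 None; 120 None; 140 (np.int64(194), np.int64(332), 31); 160 (np.int64(180), np.int64(228), 49); 180 (np.int64(180), np.int64(227), 48); 200 (np.int64(181), np.int64(357), 56); 220 (np.int64(182), np.int64(319), 66); 240 (np.int64(181), np.int64(228), 48); 260 (np.int64(181), np.int64(233), 53); 280 None; 
60 (np.int64(43), np.int64(209), 80); 80 (np.int64(6), np.int64(186), 96); 100 (np.int64(11), np.int64(203), 69); 120 (np.int64(0), np.int64(227), 79); 140 (np.int64(171), np.int64(226), 56); 160 (np.int64(78), np.int64(227), 123); 180 (np.int64(183), np.int64(227), 45); 200 (np.int64(183), np.int64(226), 44); 220 (np.int64(176), np.int64(232), 57); 240 (np.int64(174), np.int64(233), 18); 260 None; 280 None;
```

The probe's dark handle is vertical and seated: columns 180–228 at every height in the scene view, flange level with the plate. The fingers are clear, so I'll hand in.

```bash
python3 -c 'from plant import ctrl, workorder, read_camera;print(workorder.sign_off())'
```

```text
the job is handed in; nothing more can be done
None
```

I handed the job in at about 27 s: by the force readings the three touches were made in order (setter, drop, plaque; roughly 4–6 N each), and the probe is back in its stand and released. The sign-off gave no verdict, and I viewed 11 pictures, one over the limit of 10.

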